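Swap two turned parts in the lathe's queue rack

ROBOT

A 6-joint arm with a two-finger parallel gripper is mounted at the origin on the work surface. World frame = base frame: x ahead of the robot, y to its left, z up, the work surface at z = 0. Lengths are in m, angles in rad, forces in N, time in s.
With the tool pointing down it reaches from about 0.25 to 0.725 m from the base axis. Payload 4 kg.
Tool frame: the origin (TCP) lies on the centre line of the jaws, within the pads' length; the fingertips stand tip_reach ahead of it and the grasp point (between the pads) lies 5 mm behind it (tip_reach is the distance from the TCP to the fingertips, in m); z points along the fingers, y is the direction in which the jaws open and shut (so a half turn about z gives the same grasp; the last joint's range is limited). The gripper opens to 85 mm and grips with 20 to 120 N. Pads are 22 mm wide; open, the fingers measure 114 mm over their backs; the gripper's body (76 mm by 85 mm) begins 54 mm behind the grasp point. The pads swing forward as they close: fully open they stand 13 mm farther back than shut.
Start: joints at [-1.268, 0.241, 0.005, 1.335, 0, 1.571], TCP at [0.149, -0.477, 0.245] pointing down, gripper open.
Joint ranges: [-2.72, 2.72], [-1.05, 1.87], [-1.09, 1.28], [-1.99, 2.15], [-1.42, 1.44], [-3.14, 3.14]. Speed limits (rad/s): [2.79, 2.79, 3.14, 3.14, 3.14, 3.14].

INTERFACE

Orientations are given as a unit quaternion [x, y, z, w].
In Python, from workcell import * gives the robot as it stands.
- The arm moves only by the tool arm_command, never from a script. Its arguments are lists of equal length, an entry for each row: "translation": the shift along the tool's x, y, z in cm, a list of three; "turn": the turn about the tool's z in rad; "hand": the closure, from 0 (fully open) to 1 (shut). In form: {"translation": [[x, y, z], ...], "turn": [turn, ...], "hand": [hand, ...]}. A call has 1 to 5 rows; each row is the pose to reach, as a shift and turn from the pose commanded when the call began, along the tool's axes at that moment; what a row does not reach only later rows make up. A row lasts 1/12 s, in which the tool goes at most 41.7 mm and 7.16 degrees, less where a joint would pass 70% of its speed; a pose out of reach is approached as far as the arm can. A call with a gripper value outside its range is refused whole. The fingers move at their own pace and stop on an object; the grip force is fixed at half the most. Time passes only in rows, so rows that repeat a pose let the fingers close. It gives the time, the measured TCP pose, the force and the opening at its end, in the units of the state.
- get_obs(): the state, without advancing time (a new reading comes with each control period).
- camera(name): name is "scene" or "top" or "wrist"; returns (picture, depth): 384x512x3 uint8, red, green, blue; 384x512 float32, m along the optical axis (not along the pixel's ray), 0 where there is no reading.
- camera_info(name): a dict with "mtx" (3x3 intrinsics, pixels), "dist_coeffs" ([k1, k2, p1, p2, k3] as OpenCV has them; the pictures are not rectified), "world_to_cam" (4x4, takes a point from world to camera coordinates). Camera axes: x right, y down, z forward; pixel columns grow to the right and rows downward; lengths in m; the calibration is good to about 2 mm. A picture is of the moment at which its call begins: read the wrist's pose just before it. camera_info takes no time and is no camera call; for the wrist camera it gives the pose at the moment of the call.
- job_done(): hands the job in, once; it reports no verdict.
Trained networks look in the newest picture that a camera, given by its name, has taken for a name from the list of things; names that differ only in an ending like _2 or _b are one class to them, and where a whole thing is asked for, a point or a joint stands for the part that bears it (a point fixed in the world has none). Each returns a list of dicts, best first, with "conf" (0 to 1); they miss things now and then, are a little off and sometimes report something else, mostly with a low value. They report only what shows in the picture. A call takes as long as a camera call. They do not tell look-alikes from the thing itself.
- search_frame(camera, name): "location" ([row, column] in pixels, amid what is visible of it).
- spot_point(camera, name): "location" ([row, column] in pixels: a listed point, or the origin of a listed thing).
The state is a dict: "clock": time; "joint_pos": joint angles; "joint_vel": joint speeds; "tau": joint torques, N m; "eef_pos": TCP position; "tool_rot": TCP orientation; "ft_force": force on the tool from outside, world axes, zero at the start; "ft_torque": the same for the moment, N m; "grip_width": finger opening in m.
Only numpy, scipy, OpenCV 4.12 (cv2) and the standard library are available. Lean on these libraries where they do the work, as an engineer would, in place of code of your own. Each camera call takes 0.05 s, during which the arm holds its last target. There are 200 camera calls.

TASK

Two turned steel parts stand in the wrong order in the wooden queue rack beside the lathe: swap the stepped pin and the flanged bush, so that each stands upright, foot down, in the pocket where the other one was. Use the rack's empty end pocket or the free bench to park a part on the way, never tip either of them over, and leave the plain round slug in its pocket undisturbed.

Things in the scene. Friction and masses are not known exactly. Their poses are not given: they have to be found in the camera images.
- rack: Fixed wooden board lying flat, 90 (x) by 400 (y) by 22 mm high; origin at the centre of its underside, z up, yaw within 17 degrees of the robot's axes. Four round pockets 60 mm wide, 8 mm deep at x = 0, y = +150, +50, -50, -150 mm, floors at z = 14 mm. The one at -150 (robot's right end) starts empty; the others hold pin, bush and slug in any order.
- stepped_pin: Stepped pin: loose solid bright steel part of revolution, 95 mm tall, standing in a pocket. Thick foot of 44 mm diameter up to 35 mm height, above it a slimmer shank of 28 mm diameter up to the top. Origin at the centre of its underside, z up along its axis; yaw is arbitrary. About 0.7 kg (0.5 to 0.85).
- flanged_bush: Flanged bush: loose bright steel sleeve, 50 mm tall, standing in a pocket flange down. Flange of 48 mm diameter up to 12 mm height, above it a body of 38 mm outer diameter with an open 22 mm bore through it. Origin at the centre of its underside, z up along its axis; yaw is arbitrary. About 0.4 kg (0.3 to 0.5).
- plain_slug: Plain slug, to be left alone: loose solid bright steel cylinder, 40 mm diameter, 75 mm tall, no step or bore, standing in a pocket. Origin at the centre of its underside, z up. Other loose bits (rings, nut, bar, file, can) lie around the rack, over 25 mm from its edges; all are under 50 mm high but the can (75 mm tall, past the rack's left end).
There are look-alikes about, which are no part of the job. What is shaped like the stepped_pin but red is not meant.

How it is judged:
By the outcome, as a careful person would: the job done as asked, in the order asked, and still so for the second after the job is handed in, with the robot touching nothing.
It also fails if it takes over 62 s, if anything falls off the work surface, if the arm or the gripper's body presses on something with over 40 N, if the wrist force passes 120 N, or if a joint passes its speed limit or range.

## Working session

There is one attempt and no reset: what is moved stays moved. The work goes in short steps, Python scripts to look and compute and a tool call to move; the robot and the scene stay as the last step left them, time stands still between calls to the robot, and variables do not carry over. Pictures are saved under pics/ and viewed, about 8 in all and at most 12, crops included, and the job is handed in when it is done.

Besides the shell and the picture viewer there is one more tool, called after "Request:" by a JSON object that holds its "api" and its "payload". arm_command: Moves the arm, as the interface text tells. Its arguments: {"type":"object","properties":{"translation":{"type":"array","items":{"type":"array","items":{"type":"number"}}},"turn":{"type":"array","items":{"type":"number"}},"hand":{"type":"array","items":{"type":"number"}}},"required":["translation","turn","hand"]}

```bash
mkdir -p pics; ls; cat > h.py <<'E'
from workcell import *
import numpy as np, cv2
def pic(n,f,crop=None,s=1):
    im,d=camera(n); o=im[:,:,::-1]
    if crop: r0,r1,c0,c1=crop; o=o[r0:r1,c0:c1]
    if s!=1:o=cv2.resize(o,None,fx=s,fy=s,interpolation=cv2.INTER_CUBIC)
    cv2.imwrite('pics/'+f,o); return im,d
def cloud(n,d):
    i=camera_info(n);K=np.array(i['mtx']);D=np.array(i['dist_coeffs']);T=np.array(i['world_to_cam'])
    v,u=np.mgrid[:d.shape[0],:d.shape[1]]
    p=cv2.undistortPoints(np.stack([u,v],-1).reshape(-1,1,2).astype(float),K,D).reshape(d.shape+(2,))
    P=np.concatenate([p*d[...,None],d[...,None]],-1)
    W=(P-T[:3,3])@T[:3,:3]; W[d<=0]=np.nan
    return W
E
python3 - <<'E'
from h import *
im,d=pic('top','top1.png',s=1.5); np.savez('top.npz',im=im,d=d)
W=cloud('top',d)
for n in ['stepped_pin','flanged_bush','plain_slug','rack']:
    for r in search_frame('top',n):
        y,x=map(int,r['location']); print(n,round(r['conf'],2),y,x,W[y,x].round(3))
pic('scene','scene1.png',s=1.5)
for n in ['stepped_pin','flanged_bush','plain_slug','rack']:
    print(n,[(round(r['conf'],2),np.round(r['location'])) for r in search_frame('scene',n)])
o=get_obs();print(o)
E
```

```text
pics
stepped_pin 0.9 282 352 [ 0.326 -0.133  0.082]
stepped_pin 0.76 179 325 [ 0.536 -0.084  0.106]
stepped_pin 0.69 102 298 [ 0.733 -0.04   0.041]
flanged_bush 0.66 211 239 [0.479 0.098 0.064]
plain_slug 0.72 192 282 [0.514 0.004 0.09 ]
rack 0.85 190 304 [ 0.529 -0.047  0.022]
stepped_pin [(0.88, array([206., 146.])), (0.88, array([ 93., 290.])), (0.62, array([144., 224.]))]
flanged_bush [(0.83, array([198., 301.]))]
plain_slug [(0.86, array([163., 260.]))]
rack [(0.73, array([172., 248.]))]
{'clock': 0.5, 'joint_pos': array([-1.26802178e+00,  2.40643345e-01,  4.94043885e-03,  1.33522087e+00,
        2.09540344e-05,  1.57078862e+00]), 'joint_vel': array([-9.36659540e-04, -2.14060589e-03,  1.27012250e-03, -2.55114228e-03,
       -6.65814360e-05, -1.29911084e-03]), 'tau': array([ 2.08072302e-04, -3.71858954e+01,  2.52461046e+01,  2.78630592e-03,
        4.12305667e-05, -3.80305814e-07]), 'eef_pos': array([ 0.14907969, -0.47721959,  0.24526201]), 'tool_rot': array([ 9.88562232e-01,  1.50813492e-01,  7.46905178e-07, -6.45774188e-05]), 'ft_force': array([-0.25387931, -0.46072557, -0.06921055]), 'ft_torque': array([ 0.02471636,  0.00761164, -0.01348971]), 'grip_width': 0.08564436518046921}
```

View pics/top1.png

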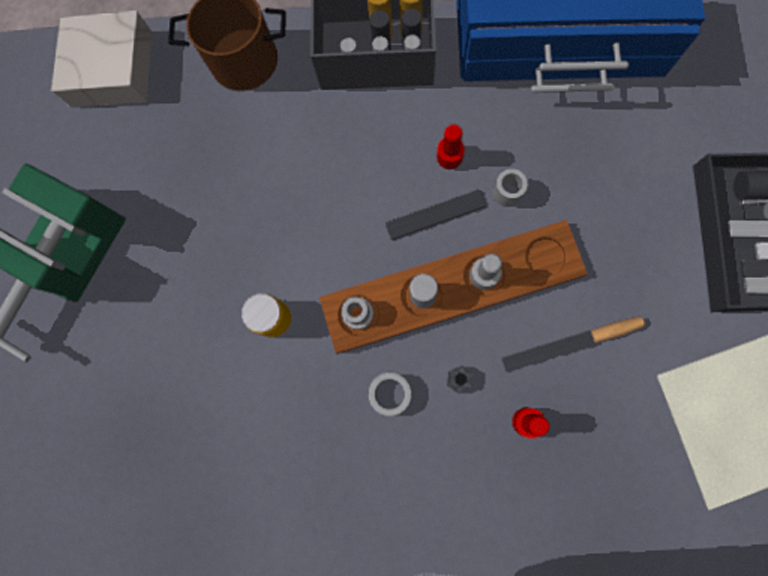

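View pics/scene1.png

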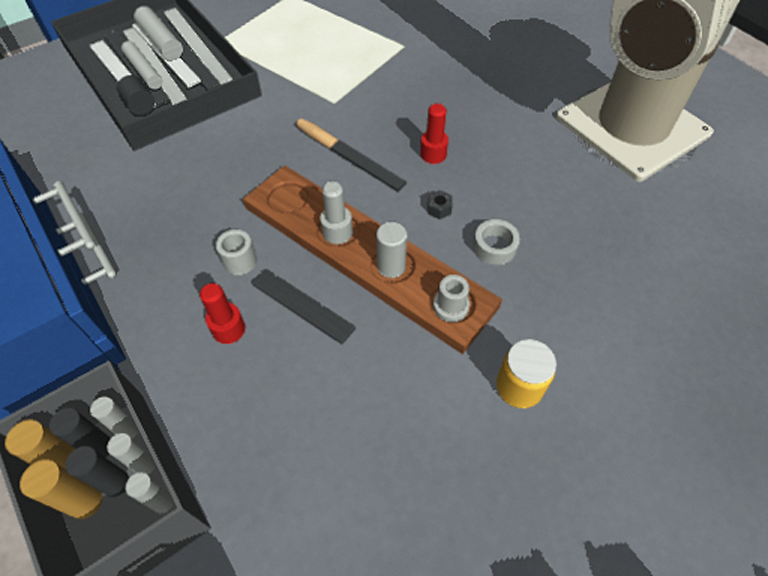

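Target choice from the top picture, in raw (row, col) pixels:
- **Steel stepped pin:** (179,325). Its red look-alikes, not meant, are at (98,301) and (282,352).
- **Bush:** (208,238). The loose rings that could be mistaken for it are at (123,341) and (262,260).
- **Slug:** (192,282).
- **Empty pocket:** (170,364).

```bash
cat >> h.py <<'E'
def axis_fit(W,c0,zlo,zhi,r):
    m=(np.hypot(W[...,0]-c0[0],W[...,1]-c0[1])<0.04)&(W[...,2]>zlo)&(W[...,2]<zhi)
    return W[m]
def totool(v,q):
    from scipy.spatial.transform import Rotation as R
    return R.from_quat(q).inv().apply(v)
E
python3 - <<'E'
from h import *
import workcell; print([ (n,getattr(workcell,n)) for n in dir(workcell) if 'tip' in n.lower()])
from scipy.optimize import least_squares
z=np.load('top.npz');im=z['im'].astype(int);W=cloud('top',z['d'])
m=(W[...,2]>.015)&(W[...,2]<.029)&(im[...,0]>im[...,2]+40)&(abs(W[...,0]-.53)<.15)&(abs(W[...,1]+.04)<.24)
m=cv2.morphologyEx(m.astype(np.uint8),cv2.MORPH_OPEN,np.ones((3,3)))>0
n,l,s,_=cv2.connectedComponentsWithStats(m.astype(np.uint8));k=1+s[1:,4].argmax();m=l==k
P=W[m];print(P[:,2].mean(),m.sum())
r=cv2.minAreaRect((P[:,:2]*1000).astype(np.float32));print(r)
c=np.array(r[0])/1000;b=cv2.boxPoints(r)
e=[b[1]-b[0],b[2]-b[1]];e=max(e,key=np.linalg.norm);
if e[1]<0:e=-e
e/=np.linalg.norm(e);yaw=np.arctan2(-e[0],e[1]);print('yaw',yaw)
for y in (.15,.05,-.05,-.15):print(y,(c+y*e).round(4))
for nm,c0,z0,z1 in (('pin top',(.536,-.084),.1,.115),('bush top',(.479,.098),.058,.07),('slug top',(.514,.004),.083,.095)):
    Q=axis_fit(W,c0,z0,z1,0);cc,rr=cv2.minEnclosingCircle((Q[:,:2]*1000).astype(np.float32));print(nm,len(Q),cc,rr,np.median(Q[:,2]))
print(camera_info('wrist')['world_to_cam'])
E
```

```text
[('tip_reach', 0.014)]
0.02060444909943475 4597
((528.9141845703125, -42.26927185058594), (90.93423461914062, 400.9349365234375), 16.17606544494629)
yaw 0.28232563
0.15 [0.4871 0.1018]
0.05 [0.515  0.0058]
-0.05 [ 0.5428 -0.0903]
-0.15 [ 0.5707 -0.1863]
pin top 146 (543.4996337890625, -90.49034118652344) 14.227790832519531 0.10675964010214321
bush top 158 (489.6752014160156, 103.68133544921875) 18.813018798828125 0.06256066915114211
slug top 275 (514.869384765625, 3.9113833904266357) 19.70195960998535 0.08733225577604134
[[ 2.98869421e-01 -9.54293640e-01 -8.47095779e-04 -4.99294528e-01]
 [-9.15603859e-01 -2.87002372e-01  2.81601159e-01 -3.68780086e-02]
 [-2.68973314e-01 -8.33863712e-02 -9.59531172e-01  3.79427968e-01]
 [ 0.00000000e+00  0.00000000e+00  0.00000000e+00  1.00000000e+00]]
```

Request:
{"api": "arm_command", "payload": {"translation": [[3.5,-1.8,0],[7,-3.6,0],[10.5,-5.4,0],[14,-7.2,0],[17.5,-9,0]], "turn": [0,0,0,0,0], "hand": [0,0,0,0,0]}}

```text
clock: 0.92
eef_pos: [0.2902, -0.3379, 0.2455]
tool_rot: [0.989, 0.15, 0.0, 0.0]
ft_force: [1.4, -0.8, 0.6]
grip_width: 0.0855
```

Request:
{"api": "arm_command", "payload": {"translation": [[3.5,-1.8,0],[7,-3.6,0],[10.5,-5.4,0],[14,-7.2,0],[17.5,-9,0]], "turn": [0,0,0,0,0], "hand": [0,0,0,0,0]}}

```text
clock: 1.33
eef_pos: [0.4307, -0.1995, 0.2456]
tool_rot: [0.989, 0.151, 0.0, 0.0]
ft_force: [0.1, -0.9, 0.0]
grip_width: 0.0853
```

Request:
{"api": "arm_command", "payload": {"translation": [[3.5,-1.8,0],[7,-3.6,0],[10.5,-5.4,0],[14.2,-7.1,0],[14.2,-7.1,0]], "turn": [0,0,0,0,0], "hand": [0,0,0,0,0]}}

```text
clock: 1.75
eef_pos: [0.5484, -0.086, 0.2444]
tool_rot: [0.988, 0.154, 0.001, -0.001]
ft_force: [0.3, -0.3, 0.2]
grip_width: 0.0853
```

Request:
{"api": "arm_command", "payload": {"translation": [[0,0,0],[0,0,0],[0,0,0],[0,0,0],[0,0,0]], "turn": [-0.12,-0.24,-0.36,-0.48,-0.6], "hand": [0,0,0,0,0]}}

```text
clock: 2.17
eef_pos: [0.5438, -0.091, 0.2452]
tool_rot: [0.898, 0.439, -0.0, -0.0]
ft_force: [-0.5, 0.7, 0.3]
grip_width: 0.0856
```

Request:
{"api": "arm_command", "payload": {"translation": [[0,0,0],[0,0,0],[0,0,0],[0,0,0],[0,0,0]], "turn": [-0.12,-0.24,-0.36,-0.48,-0.6], "hand": [0,0,0,0,0]}}

```text
clock: 2.58
eef_pos: [0.5437, -0.0912, 0.2453]
tool_rot: [0.729, 0.685, -0.0, -0.0]
ft_force: [0.5, -1.3, 0.7]
grip_width: 0.0855
```

Request:
{"api": "arm_command", "payload": {"translation": [[0,0,0],[0,0,0],[0,0,0],[0,0,0],[0,0,0]], "turn": [-0.12,-0.24,-0.35,-0.35,-0.35], "hand": [0,0,0,0,0]}}

```text
clock: 3.0
eef_pos: [0.5437, -0.0911, 0.2453]
tool_rot: [0.602, 0.799, -0.0, -0.0]
ft_force: [0.3, -0.1, 0.2]
grip_width: 0.0855
```

```bash
python3 - <<'E'
from h import *
o=get_obs();print(o['eef_pos'],o['tool_rot'],o['joint_pos'])
im,d=pic('wrist','w1.png'); W=cloud('wrist',d)
for nm,c0,z0,z1 in (('pin top',(.5435,-.0905),.1,.115),('pin foot',(.5435,-.0905),.04,.055),('slug top',(.514,.004),.083,.095)):
    Q=axis_fit(W,c0,z0,z1,0)
    if len(Q)>5: print(nm,len(Q),cv2.minEnclosingCircle((Q[:,:2]*1000).astype(np.float32)),np.median(Q[:,2]))
print('pin offset in tool',totool(np.array([.5435,-.0905,.085])-o['eef_pos'],o['tool_rot']))
E
```

```text
[ 0.54374056 -0.0911192   0.24528255] [ 6.01883493e-01  7.98583909e-01 -1.93609022e-05 -3.02984912e-05] [-1.66032332e-01  3.43219855e-01  1.45484329e-01  1.37313243e+00
 -6.37613808e-06  1.12568279e+00]
pin top 579 ((544.7333984375, -89.09838104248047), 13.980830192565918) 0.10869958549666058
pin foot 430 ((544.6625366210938, -88.7132339477539), 21.680509567260742) 0.04914208385432322
slug top 1355 ((516.4454345703125, 5.332523345947266), 19.92589569091797) 0.08904206713789416
pin offset in tool [ 6.57485420e-04 -4.98770583e-05  1.60282574e-01]
```

View pics/w1.png

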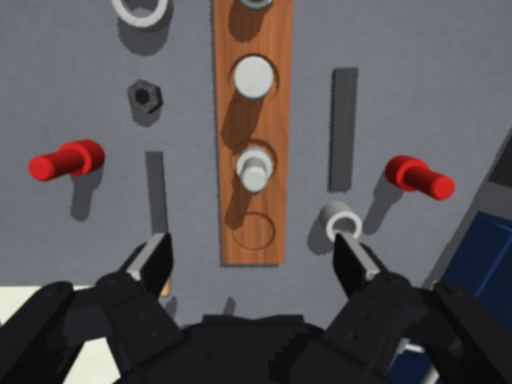

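Request:
{"api": "arm_command", "payload": {"translation": [[0.1,0,4],[0.1,0,8],[0.1,0,12],[0.1,0,15],[0.1,0,17.5]], "turn": [0,0,0,0,0], "hand": [0,0,0,0,0]}}

```text
clock: 3.47
eef_pos: [0.5419, -0.0898, 0.0675]
tool_rot: [0.602, 0.799, -0.001, -0.001]
ft_force: [0.0, 0.5, 0.2]
grip_width: 0.0856
```

Request:
{"api": "arm_command", "payload": {"translation": [[0,0,0],[0,0,0],[0,0,0],[0,0,0],[0,0,0]], "turn": [0,0,0,0,0], "hand": [0,0.4,1,1,1]}}

```text
clock: 3.88
eef_pos: [0.5454, -0.0903, 0.0726]
tool_rot: [0.601, 0.799, 0.001, 0.002]
ft_force: [0.0, -0.1, 0.1]
grip_width: 0.0388
```

Request:
{"api": "arm_command", "payload": {"translation": [[0,0,0],[0,0,0],[0,0,0],[0,0,0],[0,0,0]], "turn": [0,0,0,0,0], "hand": [1,1,1,1,1]}}

```text
clock: 4.3
eef_pos: [0.5451, -0.0903, 0.0724]
tool_rot: [0.601, 0.799, 0.001, 0.002]
ft_force: [-0.8, -0.9, 6.6]
grip_width: 0.0267
```

Request:
{"api": "arm_command", "payload": {"translation": [[0,0,-1],[0,0,-2.5],[0,0,-4.5],[0,0,-4.5],[0,0,-4.5]], "turn": [0,0,0,0,0], "hand": [1,1,1,1,1]}}

```text
clock: 4.72
eef_pos: [0.5441, -0.0901, 0.1159]
tool_rot: [0.601, 0.799, 0.0, 0.001]
ft_force: [0.1, -0.1, -6.2]
grip_width: 0.0264
```

Request:
{"api": "arm_command", "payload": {"translation": [[-2,0,0],[-5,0,0],[-8,0,0],[-10,0,0],[-10,0,0]], "turn": [0,0,0,0,0], "hand": [1,1,1,1,1]}}

```text
clock: 5.13
eef_pos: [0.5714, -0.1901, 0.1132]
tool_rot: [0.603, 0.798, -0.001, 0.0]
ft_force: [0.7, -0.2, -5.5]
grip_width: 0.0264
```

```bash
python3 - <<'E'
from h import *
o=get_obs();print(o['eef_pos'],o['tool_rot'],o['ft_force'],o['grip_width'])
pic('scene','s2.png',(60,260,120,380),3)
pic('wrist','w2.png')
E
```

```text
[ 0.57139615 -0.19012742  0.11318548] [ 6.02541640e-01  7.98086475e-01 -1.24381568e-03  5.58894913e-05] [ 0.69624952 -0.24504986 -5.54243894] 0.02644838643880529
```

View pics/s2.png

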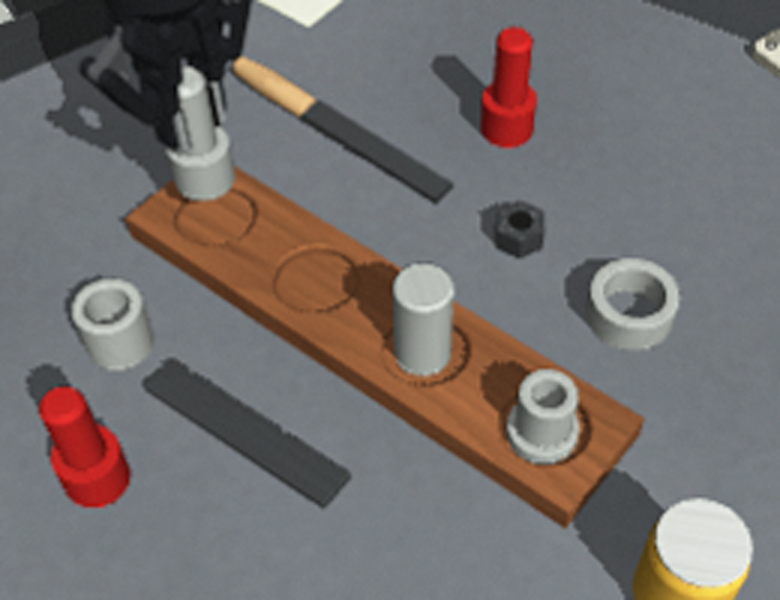

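Request:
{"api": "arm_command", "payload": {"translation": [[0,0,0],[0,0,1.5],[0,0,3],[0,0,4],[0,0,4.2]], "turn": [0,0,0,0,0], "hand": [1,1,1,1,1]}}

```text
clock: 5.65
eef_pos: [0.5698, -0.1846, 0.0723]
tool_rot: [0.6, 0.8, -0.001, -0.002]
ft_force: [-4.6, 2.5, 5.0]
grip_width: 0.0267
```

Request:
{"api": "arm_command", "payload": {"translation": [[0,0,0],[0,0,0.1],[0,0,0.2],[0,0,0.2],[0,0,0.2]], "turn": [0,0,0,0,0], "hand": [1,1,1,1,1]}}

```text
clock: 6.07
eef_pos: [0.5719, -0.1859, 0.0723]
tool_rot: [0.601, 0.8, 0.001, 0.001]
ft_force: [-1.4, 1.1, 1.5]
grip_width: 0.0267
```

Request:
{"api": "arm_command", "payload": {"translation": [[0,0,0],[0,0,0],[0,0,0],[0,0,0],[0,0,0]], "turn": [0,0,0,0,0], "hand": [0.7,0.6,0.4,0.2,0]}}

```text
clock: 6.48
eef_pos: [0.5719, -0.1864, 0.0716]
tool_rot: [0.601, 0.799, 0.0, 0.001]
ft_force: [0.1, -0.2, -0.5]
grip_width: 0.0693
```

Request:
{"api": "arm_command", "payload": {"translation": [[0,0,0],[0,0,0],[0,0,0],[0,0,-1],[0,0,-3]], "turn": [0,0,0,0,0], "hand": [0,0,0,0,0]}}

```text
clock: 6.9
eef_pos: [0.5693, -0.1854, 0.0993]
tool_rot: [0.601, 0.799, -0.001, -0.003]
ft_force: [0.2, -0.3, -0.0]
grip_width: 0.0854
```

Request:
{"api": "arm_command", "payload": {"translation": [[0,0,-3.5],[0,0,-7],[0,0,-10],[0,0,-12.5],[0,0,-12.5]], "turn": [0,0,0,0,0], "hand": [0,0,0,0,0]}}

```text
clock: 7.32
eef_pos: [0.5744, -0.187, 0.2342]
tool_rot: [0.601, 0.799, 0.002, 0.006]
ft_force: [0.5, -1.3, 1.1]
grip_width: 0.0852
```

```bash
python3 - <<'E'
from h import *
o=get_obs();print(o['eef_pos'],o['tool_rot'],o['grip_width'])
im,d=pic('wrist','w3.png'); W=cloud('wrist',d)
for nm,c0,z0,z1 in (('pin top',(.571,-.186),.1,.115),('pin foot',(.571,-.186),.04,.055),('bush top',(.4885,.103),.06,.07)):
    Q=axis_fit(W,c0,z0,z1,0)
    if len(Q)>5: print(nm,len(Q),cv2.minEnclosingCircle((Q[:,:2]*1000).astype(np.float32)),np.median(Q[:,2]))
print('bush offset in tool',totool(np.array([.4885,.103,.04])-o['eef_pos'],o['tool_rot']))
E
```

```text
[ 0.57438573 -0.18704089  0.23416076] [0.6006948  0.79945351 0.00202354 0.00597789] 0.08520722127448398
pin top 606 ((570.5557861328125, -184.07864379882812), 13.891971588134766) 0.10570892544079212
pin foot 456 ((570.6190185546875, -183.7071990966797), 21.763675689697266) 0.046127823365707185
bush offset in tool [ 0.30386064 -0.00378479  0.191971  ]
```

Request:
{"api": "arm_command", "payload": {"translation": [[4,0,0],[8,0,0],[12,0,0],[16,0,0],[20,0,0]], "turn": [0,0,0,0,0], "hand": [0,0,0,0,0]}}

```text
clock: 7.78
eef_pos: [0.5141, 0.0074, 0.2252]
tool_rot: [0.601, 0.799, -0.001, -0.001]
ft_force: [0.7, 0.7, -0.5]
grip_width: 0.0851
```

Request:
{"api": "arm_command", "payload": {"translation": [[4,0,0],[8,0,0],[10,0,0],[10,0,0],[10,0,0]], "turn": [0,0,0,0,0], "hand": [0,0,0,0,0]}}

```text
clock: 8.2
eef_pos: [0.487, 0.103, 0.2256]
tool_rot: [0.6, 0.8, -0.001, -0.0]
ft_force: [-0.9, -0.1, 0.6]
grip_width: 0.0856
```

Request:
{"api": "arm_command", "payload": {"translation": [[0,0,0],[0,0,0],[0,0,0]], "turn": [0,0,0], "hand": [0,0,0]}}

```text
clock: 8.45
eef_pos: [0.4882, 0.1009, 0.226]
tool_rot: [0.602, 0.799, -0.0, -0.0]
ft_force: [-0.2, -0.1, 0.2]
grip_width: 0.0853
```

```bash
python3 - <<'E'
from h import *
o=get_obs();print(o['eef_pos'],o['tool_rot'],o['grip_width'])
im,d=pic('wrist','w4.png'); W=cloud('wrist',d)
for nm,c0,z0,z1 in (('bush top',(.4885,.103),.058,.07),('flange',(.4885,.103),.0235,.03),('slug',(.515,.005),.08,.1)):
    Q=axis_fit(W,c0,z0,z1,0)
    if len(Q)>5: print(nm,len(Q),cv2.minEnclosingCircle((Q[:,:2]*1000).astype(np.float32)),np.median(Q[:,2]))
print('bush offset in tool',totool(np.array([.489,.103,.04])-o['eef_pos'],o['tool_rot']))
E
```

```text
[0.48817522 0.10085336 0.22599672] [ 6.01580203e-01  7.98812347e-01 -2.82884756e-04 -1.16329967e-04] 0.08530998448109423
bush top 621 ((491.17034912109375, 105.18438720703125), 19.03234100341797) 0.0639256229793755
flange 344 ((488.6710205078125, 103.319091796875), 39.65266799926758) 0.025900892209062214
slug 952 ((516.3341674804688, 5.726691246032715), 19.96415138244629) 0.08896901860692155
bush offset in tool [0.00186407 0.0014957  0.18599558]
```

View pics/w4.png

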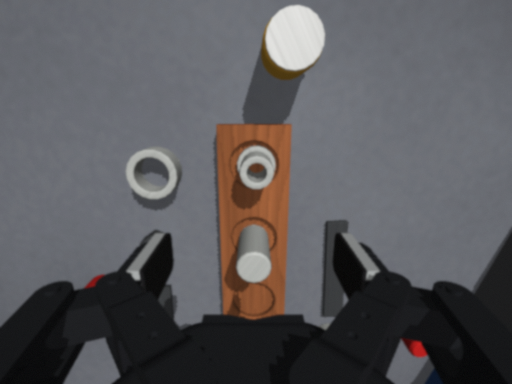

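Request:
{"api": "arm_command", "payload": {"translation": [[0.3,0.3,4],[0.3,0.3,8],[0.3,0.3,12],[0.3,0.3,15.5],[0.3,0.3,18]], "turn": [0,0,0,0,0], "hand": [0,0,0,0,0]}}

```text
clock: 8.92
eef_pos: [0.4883, 0.1045, 0.0431]
tool_rot: [0.601, 0.799, -0.001, -0.001]
ft_force: [-0.7, -0.2, 0.5]
grip_width: 0.0855
```

Request:
{"api": "arm_command", "payload": {"translation": [[0,0,0],[0,0,0],[0,0,0],[0,0,0],[0,0,0]], "turn": [0,0,0,0,0], "hand": [0,0.1,0.3,0.45,1]}}

```text
clock: 9.33
eef_pos: [0.4919, 0.1061, 0.0485]
tool_rot: [0.601, 0.799, 0.002, 0.001]
ft_force: [-0.5, -0.6, -0.1]
grip_width: 0.0422
```

Request:
{"api": "arm_command", "payload": {"translation": [[0,0,0],[0,0,0],[0,0,0],[0,0,0],[0,0,0]], "turn": [0,0,0,0,0], "hand": [1,1,1,1,1]}}

```text
clock: 9.75
eef_pos: [0.4916, 0.106, 0.0486]
tool_rot: [0.601, 0.799, 0.001, 0.002]
ft_force: [-0.7, -1.1, 5.3]
grip_width: 0.0356
```

Request:
{"api": "arm_command", "payload": {"translation": [[0,0,-1],[0,0,-3],[0,0,-6],[0,0,-9],[0,0,-10]], "turn": [0,0,0,0,0], "hand": [1,1,1,1,1]}}

```text
clock: 10.17
eef_pos: [0.4921, 0.1063, 0.151]
tool_rot: [0.601, 0.799, 0.003, 0.002]
ft_force: [0.9, 0.7, -4.5]
grip_width: 0.0353
```

Request:
{"api": "arm_command", "payload": {"translation": [[0,0,0],[0,0,0],[-1,0,0],[-4,0,0],[-7,0,0]], "turn": [0,0,0,0,0], "hand": [1,1,1,1,1]}}

```text
clock: 10.58
eef_pos: [0.5078, 0.0381, 0.1438]
tool_rot: [0.599, 0.8, -0.002, -0.002]
ft_force: [0.6, 1.0, -5.0]
grip_width: 0.0354
```

Request:
{"api": "arm_command", "payload": {"translation": [[-3,0,0],[-6,0,0],[-9,0,0],[-12,0,0],[-13.2,-0.3,0]], "turn": [0,0,0,0,0], "hand": [1,1,1,1,1]}}

```text
clock: 11.0
eef_pos: [0.5432, -0.0932, 0.1437]
tool_rot: [0.602, 0.798, -0.002, -0.001]
ft_force: [1.2, 0.7, -4.3]
grip_width: 0.0357
```

Request:
{"api": "arm_command", "payload": {"translation": [[0,0,0],[0,0,0],[0,0,2],[0,0,4.5],[0,0,6]], "turn": [0,0,0,0,0], "hand": [1,1,1,1,1]}}

```text
clock: 11.42
eef_pos: [0.5413, -0.0875, 0.0835]
tool_rot: [0.6, 0.8, -0.001, -0.002]
ft_force: [-1.6, 0.9, -5.6]
grip_width: 0.0359
```

Request:
{"api": "arm_command", "payload": {"translation": [[0,0,0],[0,0,0],[0,0,0]], "turn": [0,0,0], "hand": [1,1,1]}}

```text
clock: 11.67
eef_pos: [0.5437, -0.0883, 0.0869]
tool_rot: [0.6, 0.8, 0.0, 0.0]
ft_force: [0.6, -0.4, -4.0]
grip_width: 0.0357
```

```bash
python3 - <<'E'
from h import *
o=get_obs();print(o['eef_pos'],o['tool_rot'],o['ft_force'],o['grip_width'])
pic('scene','s5.png',(60,260,120,380),3)
E
```

```text
[ 0.54367118 -0.08831722  0.08688018] [6.00211468e-01 7.99841302e-01 2.11392310e-04 2.02239588e-04] [ 0.64572967 -0.44859608 -4.0013082 ] 0.035702186875557665
```

View pics/s5.png

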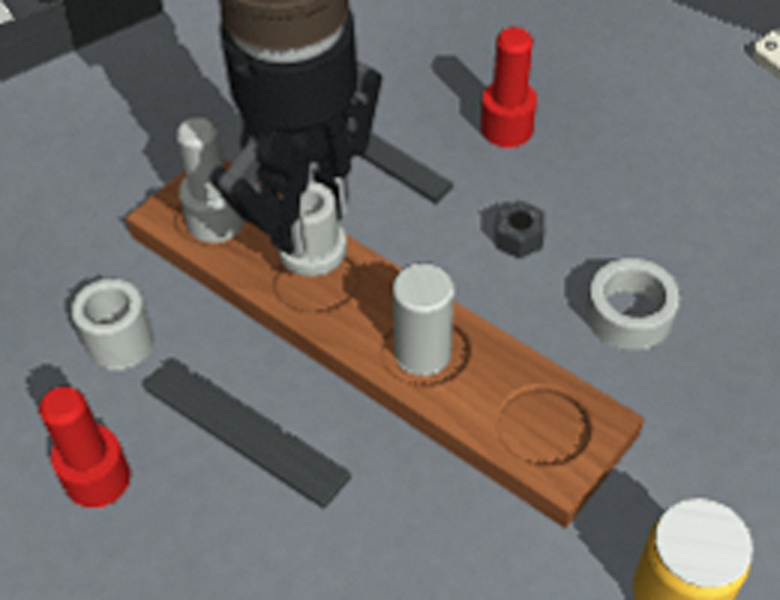

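Bush is held above the −50 pocket (crop ~(275,312)); the pin stands in the end pocket and the slug is untouched. Lowering.

Request:
{"api": "arm_command", "payload": {"translation": [[0,0,1],[-0.1,0,2],[-0.1,0,3],[-0.1,0,3.6],[-0.1,0,3.8]], "turn": [0,0,0,0,0], "hand": [1,1,1,1,1]}}

```text
clock: 12.13
eef_pos: [0.5424, -0.09, 0.0484]
tool_rot: [0.601, 0.799, -0.001, -0.001]
ft_force: [-7.9, 2.6, 19.7]
grip_width: 0.0355
```

Request:
{"api": "arm_command", "payload": {"translation": [[0,0,0],[0,0,0.1],[0,0,0.1],[0,0,0.1],[0,0,0.1]], "turn": [0,0,0,0,0], "hand": [1,1,1,1,1]}}

```text
clock: 12.55
eef_pos: [0.5424, -0.09, 0.0485]
tool_rot: [0.601, 0.799, -0.001, -0.001]
ft_force: [-5.2, 1.5, 9.9]
grip_width: 0.0355
```

Seated. Release and rise.

Request:
{"api": "arm_command", "payload": {"translation": [[0,0,0],[0,0,0],[0,0,0],[0,0,0],[0,0,0]], "turn": [0,0,0,0,0], "hand": [0.6,0.5,0.4,0.2,0]}}

```text
clock: 12.97
eef_pos: [0.544, -0.0901, 0.0473]
tool_rot: [0.601, 0.799, 0.0, 0.0]
ft_force: [0.5, 0.5, -0.8]
grip_width: 0.0735
```

Request:
{"api": "arm_command", "payload": {"translation": [[0,0,0],[0,0,0],[0,0,0],[0,0,-1],[0,0,-3]], "turn": [0,0,0,0,0], "hand": [0,0,0,0,0]}}

```text
clock: 13.38
eef_pos: [0.5414, -0.0897, 0.0756]
tool_rot: [0.601, 0.799, -0.001, -0.003]
ft_force: [-0.2, 0.4, -1.2]
grip_width: 0.0856
```

Request:
{"api": "arm_command", "payload": {"translation": [[0,0,-4],[0,0,-8],[0,0,-12],[0,0,-15],[0,0,-15]], "turn": [0,0,0,0,0], "hand": [0,0,0,0,0]}}

```text
clock: 13.8
eef_pos: [0.5474, -0.0906, 0.2362]
tool_rot: [0.601, 0.799, 0.003, 0.007]
ft_force: [0.9, -0.3, 0.4]
grip_width: 0.0855
```

Request:
{"api": "arm_command", "payload": {"translation": [[-3,0,0],[-6,0,0],[-9,0,0],[-9.9,0.1,0],[-9.9,0.1,0]], "turn": [0,0,0,0,0], "hand": [0,0,0,0,0]}}

```text
clock: 14.22
eef_pos: [0.5723, -0.187, 0.2269]
tool_rot: [0.602, 0.798, -0.0, -0.0]
ft_force: [0.5, 0.6, 0.1]
grip_width: 0.0856
```

Request:
{"api": "arm_command", "payload": {"translation": [[0,0,0],[0,0,0],[0,0,0]], "turn": [0,0,0], "hand": [0,0,0]}}

```text
clock: 14.47
eef_pos: [0.5718, -0.1835, 0.2274]
tool_rot: [0.6, 0.8, 0.0, -0.0]
ft_force: [-0.9, 1.3, 0.3]
grip_width: 0.0854
```

```bash
python3 - <<'E'
from h import *
o=get_obs();print(o['eef_pos'],o['tool_rot'],o['grip_width'])
im,d=pic('wrist','w6.png'); W=cloud('wrist',d)
for nm,c0,z0,z1 in (('pin top',(.571,-.185),.1,.115),('pin foot',(.571,-.185),.04,.055),('bush top',(.543,-.09),.058,.07),('slug',(.515,.005),.08,.1)):
    Q=axis_fit(W,c0,z0,z1,0)
    if len(Q)>5: print(nm,len(Q),cv2.minEnclosingCircle((Q[:,:2]*1000).astype(np.float32)),np.median(Q[:,2]))
print('pin offset in tool',totool(np.array([.5711,-.185,.070])-o['eef_pos'],o['tool_rot']))
E
```

```text
[ 0.57176595 -0.18348963  0.22739534] [ 6.00124253e-01  7.99906726e-01  5.74230642e-05 -3.28375768e-04] 0.0853603541694843
pin top 647 ((572.4605712890625, -184.4488067626953), 13.946694374084473) 0.1088001676157098
pin foot 488 ((572.2841796875, -184.2154541015625), 21.753660202026367) 0.04920142664721855
bush top 784 ((542.945068359375, -90.44194030761719), 19.015132904052734) 0.0639836078086336
pin offset in tool [-0.00135736 -0.00101425  0.15739487]
```

Request:
{"api": "arm_command", "payload": {"translation": [[-0.1,0,4],[-0.1,0,8],[-0.1,0,11.5],[-0.1,0,14],[-0.1,0,15.6]], "turn": [0,0,0,0,0], "hand": [0,0,0,0,0]}}

```text
clock: 14.93
eef_pos: [0.5701, -0.1839, 0.0679]
tool_rot: [0.6, 0.8, -0.001, -0.003]
ft_force: [-0.6, 0.4, -1.4]
grip_width: 0.0852
```

Request:
{"api": "arm_command", "payload": {"translation": [[0,0,0],[0,0,0],[0,0,0],[0,0,0],[0,0,0]], "turn": [0,0,0,0,0], "hand": [0,0.2,0.4,0.6,1]}}

```text
clock: 15.35
eef_pos: [0.5737, -0.1861, 0.0733]
tool_rot: [0.601, 0.8, 0.001, 0.002]
ft_force: [0.1, 1.0, -0.5]
grip_width: 0.0388
```

Request:
{"api": "arm_command", "payload": {"translation": [[0,0,0],[0,0,0],[0,0,0],[0,0,0],[0,0,0]], "turn": [0,0,0,0,0], "hand": [1,1,1,1,1]}}

```text
clock: 15.77
eef_pos: [0.573, -0.1862, 0.0731]
tool_rot: [0.601, 0.799, 0.0, 0.001]
ft_force: [-1.4, 1.1, 5.3]
grip_width: 0.0267
```

Request:
{"api": "arm_command", "payload": {"translation": [[0,0,-1],[0,0,-3],[0,0,-6],[0,0,-9],[0,0,-11]], "turn": [0,0,0,0,0], "hand": [1,1,1,1,1]}}

```text
clock: 16.18
eef_pos: [0.5724, -0.1858, 0.1834]
tool_rot: [0.601, 0.799, 0.0, 0.0]
ft_force: [1.6, -0.2, -5.3]
grip_width: 0.0267
```

Request:
{"api": "arm_command", "payload": {"translation": [[0,0,0],[0,0,0],[1,0,0],[4,0,0],[7,0,0]], "turn": [0,0,0,0,0], "hand": [1,1,1,1,1]}}

```text
clock: 16.6
eef_pos: [0.5506, -0.1177, 0.1778]
tool_rot: [0.602, 0.799, -0.001, -0.003]
ft_force: [-0.3, 1.2, -5.3]
grip_width: 0.0267
```

Request:
{"api": "arm_command", "payload": {"translation": [[3,0,0],[6,0,0],[9,0,0],[12,0,0],[15,0,0]], "turn": [0,0,0,0,0], "hand": [1,1,1,1,1]}}

```text
clock: 17.02
eef_pos: [0.508, 0.0273, 0.1784]
tool_rot: [0.601, 0.799, -0.002, -0.002]
ft_force: [0.5, -1.1, -6.2]
grip_width: 0.0264
```

Request:
{"api": "arm_command", "payload": {"translation": [[3,0,0],[6,0,0],[8,0,0],[8,0,0],[8,0,0]], "turn": [0,0,0,0,0], "hand": [1,1,1,1,1]}}

```text
clock: 17.43
eef_pos: [0.4864, 0.1035, 0.1789]
tool_rot: [0.599, 0.8, -0.002, -0.002]
ft_force: [-0.4, -0.2, -5.1]
grip_width: 0.0265
```

Request:
{"api": "arm_command", "payload": {"translation": [[0,0,2],[0,0,4],[0,0,6],[0,0,7],[0,0,7]], "turn": [0,0,0,0,0], "hand": [1,1,1,1,1]}}

```text
clock: 17.85
eef_pos: [0.4858, 0.101, 0.1077]
tool_rot: [0.601, 0.799, -0.003, -0.003]
ft_force: [-0.2, 0.3, -5.4]
grip_width: 0.0268
```

```bash
python3 - <<'E'
from h import *
o=get_obs();print(o['eef_pos'],o['tool_rot'],o['ft_force'],o['grip_width'])
pic('scene','s7.png',(60,260,120,380),3)
E
```

```text
[0.48578418 0.10103008 0.10768763] [ 0.60119608  0.79909068 -0.00319196 -0.00267643] [-0.17117452  0.2902256  -5.44217861] 0.026769700303415873
```

View pics/s7.png

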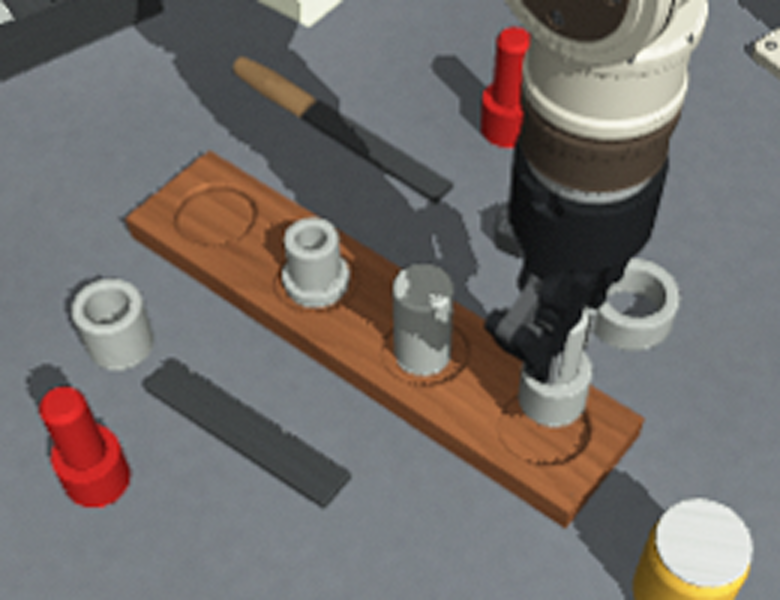

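Bush stands in the −50 pocket (crop ~(270,313)), and the pin is over the +150 pocket (crop ~(395,555)). Lowering the remaining 4 cm.

Request:
{"api": "arm_command", "payload": {"translation": [[0,0,0],[0,0,1.5],[0,0,2.5],[0,0,3.3],[0,0,3.7]], "turn": [0,0,0,0,0], "hand": [1,1,1,1,1]}}

```text
clock: 18.32
eef_pos: [0.4884, 0.1022, 0.0736]
tool_rot: [0.601, 0.799, -0.0, -0.0]
ft_force: [-0.4, -0.5, -5.8]
grip_width: 0.0264
```

Request:
{"api": "arm_command", "payload": {"translation": [[0,0,0.1],[0,0,0.2],[0,0,0.2],[0,0,0.2],[0,0,0.2]], "turn": [0,0,0,0,0], "hand": [1,1,1,1,1]}}

```text
clock: 18.73
eef_pos: [0.4884, 0.1022, 0.0731]
tool_rot: [0.601, 0.799, -0.0, -0.0]
ft_force: [-5.0, -1.7, 4.5]
grip_width: 0.0268
```

Request:
{"api": "arm_command", "payload": {"translation": [[0,0,0],[0,0,0],[0,0,0],[0,0,0],[0,0,0]], "turn": [0,0,0,0,0], "hand": [0.7,0.6,0.4,0.2,0]}}

```text
clock: 19.15
eef_pos: [0.49, 0.1027, 0.0729]
tool_rot: [0.601, 0.799, 0.001, 0.001]
ft_force: [-0.5, -0.4, -0.1]
grip_width: 0.0695
```

Request:
{"api": "arm_command", "payload": {"translation": [[0,0,0],[0,0,0],[0,0,0],[0,0,-1],[0,0,-3]], "turn": [0,0,0,0,0], "hand": [0,0,0,0,0]}}

```text
clock: 19.57
eef_pos: [0.4868, 0.102, 0.1008]
tool_rot: [0.601, 0.799, -0.002, -0.002]
ft_force: [0.0, -0.3, 0.7]
grip_width: 0.0857
```

Request:
{"api": "arm_command", "payload": {"translation": [[0,0,-3],[0,0,-6],[0,0,-9],[0,0,-12],[0,0,-13]], "turn": [0,0,0,0,0], "hand": [0,0,0,0,0]}}

```text
clock: 19.98
eef_pos: [0.491, 0.1028, 0.2379]
tool_rot: [0.601, 0.799, 0.003, 0.003]
ft_force: [1.3, -0.6, -0.2]
grip_width: 0.0857
```

Request:
{"api": "arm_command", "payload": {"translation": [[0,-3,0],[0,-6,0],[0,-9,0],[0,-12,0],[0,-12,0]], "turn": [0,0,0,0,0], "hand": [0,0,0,0,0]}}

```text
clock: 20.4
eef_pos: [0.3677, 0.0676, 0.2316]
tool_rot: [0.601, 0.799, -0.002, -0.002]
ft_force: [-0.8, -0.6, -0.1]
grip_width: 0.0852
```

Request:
{"api": "arm_command", "payload": {"translation": [[0,0,0],[0,0,0],[0,0,0],[0,0,0],[0,0,0]], "turn": [0,0,0,0,0], "hand": [0,0,0,0,0]}}

```text
clock: 20.82
eef_pos: [0.3743, 0.0692, 0.2321]
tool_rot: [0.601, 0.8, -0.0, -0.0]
ft_force: [0.3, -0.3, 0.1]
grip_width: 0.0852
```

```bash
python3 - <<'E'
from h import *
o=get_obs();print(o['clock'],o['eef_pos'],o['ft_force'])
im,d=pic('top','t8.png'); W=cloud('top',d)
for nm,c0,z0,z1 in (('pin top',(.4875,.102),.1,.115),('bush top',(.543,-.09),.058,.07),('slug',(.515,.005),.08,.1)):
    Q=axis_fit(W,c0,z0,z1,0)
    if len(Q)>5: print(nm,len(Q),cv2.minEnclosingCircle((Q[:,:2]*1000).astype(np.float32)),np.median(Q[:,2]))
pic('scene','s8.png',(60,260,120,380),3)
E
```

```text
20.8167 [0.37434814 0.06918669 0.23214432] [ 0.3227297  -0.28526796  0.130209  ]
bush top 162 ((541.0677490234375, -91.96730041503906), 18.808513641357422) 0.06216992028347383
slug 277 ((515.1939697265625, 3.6196181774139404), 20.031641006469727) 0.08731825778471991
```

View pics/s8.png

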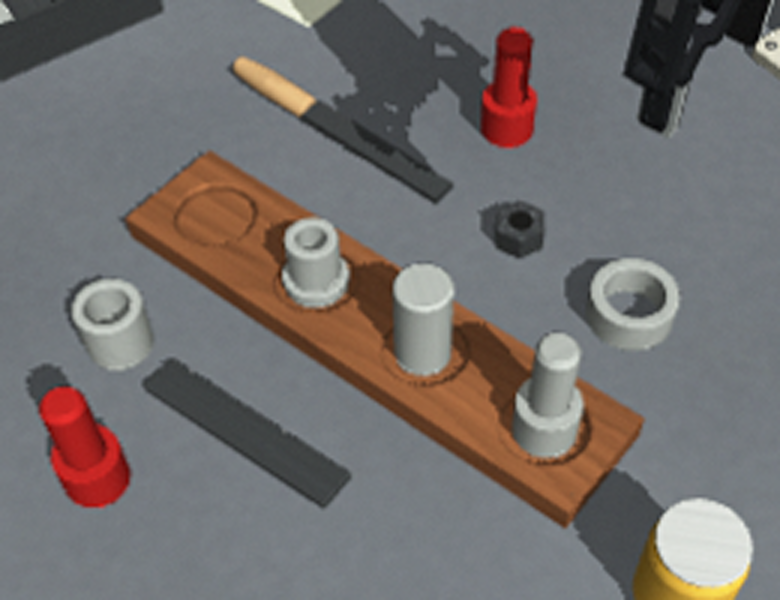

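```bash
python3 -c "
from workcell import *
print(job_done())"
```

```text
the job is handed in; nothing more can be done
None
```

The swap is done and handed in at about 21 s of the 62 s allowed. I parked the stepped pin in the empty end pocket, moved the bush into the pin's old pocket (y = −50 mm), then put the pin in the bush's old pocket (y = +150 mm).

**Final scene picture:** the pin and the bush both stand upright, foot down, in each other's pockets. The slug is in its own pocket, the end pocket is empty, and the gripper is clear of everything.

**Final top camera:**
- **Bush:** within about 3 mm of its pocket centre, with its top at the right height.
- **Slug:** within 0.5 mm of where it started.
- **Pin:** the top camera gave no reading, probably because the arm was in the way. Its placing rests on the scene picture and on the contact force felt when it touched down.

The wrist and top cameras disagreed by about 2 mm, which is within calibration. Reported wrist forces stayed around 21 N or less, against the 120 N limit.

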